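# Find the socket that fits the rotor nut and start the nut loose

## Robot

A 7-joint arm with a two-finger parallel gripper is mounted at the origin on a cart in front of the work surface, level with it; the furniture and walls round the work are solid. World frame = base frame: x ahead of the robot, y to its left, z up, the work surface at z = 0. Lengths are in m, angles in rad, forces in N, time in s.
With the tool pointing down it reaches from about 0.425 to 0.875 m from the base axis. Payload 4.7 kg.
Tool frame: the origin (TCP) lies at the very end of the fingers, on their centre line; the grasp point (between the pads) lies 19 mm behind it; x points along the fingers, y is the direction in which the jaws open and shut, and the axes are right-handed (so a half turn about x gives the same grasp; the last joint's range is limited). The gripper opens to 87 mm and grips with 3 to 60 N. Pads are 19 mm wide; open, the fingers measure 117 mm over their backs; the gripper's body (75 mm by 190 mm) begins 51 mm behind the grasp point.
Start: joints at [1.143, 0.321, -0.07, 1.45, 0.023, 1.371, -0.057], TCP at [0.278, -0.588, 0.223] pointing down, gripper open.
Joint ranges: [-2.86, 2.86], [-0.3, 2.09], [-1.38, 1.24], [0.06, 2.45], [-1.56, 4.7], [0.09, 2.05], [-2.69, 2.69]. Speed limits (rad/s): [2.57, 2.57, 3.14, 3.14, 3.14, 3.14, 3.14].

## Interface

Orientations are given as a rotation vector (axis times angle).
In Python, from bench import ctrl gives the robot as it stands.
- The arm moves only by the tool step_arm, never from a script. Its argument "increments" is one flat list of numbers, 6 for each row, row after row: the shift along the tool's x, y, z in cm, then the turn, a rotation vector about the tool's x, y, z in rad. In form: [tx, ty, tz, ax, ay, az, tx, ty, tz, ax, ay, az, ...]. A call has 1 to 12 rows; each row shifts and turns the commanded pose from where the row before left it, along the tool's axes as they then stand; what a row does not reach is not made up. A row lasts 1/8 s, in which the tool goes at most 62.5 mm and 10.7 degrees, less where a joint would pass 70% of its speed; a pose out of reach is approached as far as the arm can. A call with a gripper value outside its range is refused whole. "fingers" is the opening in per cent of the stroke, from 0 (shut) to 100 (fully open), set as the call begins (left out, the last holds). The fingers move at their own pace and stop on an object; "force" is the grip in N (left out, the last holds). Time passes only in rows, so rows that do not move let the fingers close. It gives the time, the measured TCP pose, the force and the opening at its end, in the units of the state.
- ctrl.get_state(): the state, without advancing time (a new reading comes with each control period).
- ctrl.get_image(name): name is "side" or "top" or "wrist"; returns the picture (420x560x3 uint8, red, green, blue); there is no depth.
- ctrl.camera_params(name): a dict with "vertical_fov" (degrees; the focal length in pixels is half the picture's height over the tangent of half this angle, whatever the lens; pixels are square), "cx", "cy" (the principal point, pixels), "R" (3x3) and "t" (3): a world point X has camera coordinates R X + t. Camera axes: x right, y down, z forward; pixel columns grow to the right and rows downward; lengths in m; the calibration is good to about 2 mm. A picture is of the moment at which its call begins: read the wrist's pose just before it. camera_params takes no time and is no camera call; for the wrist camera it gives the pose at the moment of the call.
- ctrl.close_job(): hands the job in, once; it reports no verdict.
Trained networks look in the newest picture that a camera, given by its name, has taken for a name from the list of things; names that differ only in an ending like _2 or _b are one class to them, and where a whole thing is asked for, a point or a joint stands for the part that bears it (a point fixed in the world has none). Each returns a list of dicts, best first, with "score" (0 to 1); they miss things now and then, are a little off and sometimes report something else, mostly with a low value. They report only what shows in the picture. A call takes as long as a camera call. They do not tell look-alikes from the thing itself.
- ctrl.search_frame(camera, name): "xyz" ([x, y, z] in m, in the coordinates of the camera as it stood for that picture, good to about 4 mm: the middle of the surface that is visible of it).
- ctrl.silhouettes(camera, name): "pixels" (420x560 bool, what is visible of it).
- ctrl.spot_point(camera, name): "xyz" ([x, y, z] in m, in the coordinates of the camera as it stood for that picture, good to about 4 mm: a listed point, or the origin of a listed thing).
The state is a dict: "time": time; "joint_positions": joint angles; "qd": joint speeds; "joint_torque": joint torques, N m; "position": TCP position; "tool_rot": TCP orientation; "ft_force": force on the tool from outside, world axes, zero at the start; "torque": the same for the moment, N m; "grip_width": opening from 0.0 (shut) to 1.0 (fully open).
Only numpy, scipy, OpenCV 4.12 (cv2) and the standard library are available. Lean on these libraries where they do the work, as an engineer would, in place of code of your own. Each camera call takes 0.05 s, during which the arm holds its last target.

## Task

One of the three look-alike sockets fits the hex nut on top of the centrifuge rotor; of the others one is too small to go down over it and one is so large that it just turns round it. Try them on the nut, stand any that does not fit back upright on the worktop, and with the one that fits fully down on the nut turn the nut about 45 degrees anticlockwise, seen from above. Finish while still gripping that socket, upright and fully seated on the nut, with the other two sockets standing upright on the worktop and the rotor cover, tape roll and T-handled key left where they were.

Things in the scene. Friction and masses are not known exactly. Their poses are not given: they have to be found in the camera images.
- socket_a_centre (a point): Look-alike steel socket, 64 mm tall, 0.2 kg, standing mouth down. 0 to 30 mm above the rim: hexagonal sleeve 40 mm across flats (46 over corners). 30 to 64 mm: plain tang 30 mm along x by 22 mm along y, to be gripped across the 22 mm. Point: on the axis, half-way up (32 mm above the rim). Axes: z up, y square to the tang's wide faces and to one pair of the sleeve's flats, inside and outside.
- socket_b_centre (a point): Look-alike steel socket, 64 mm tall, 0.2 kg, standing mouth down. 0 to 30 mm above the rim: hexagonal sleeve 40 mm across flats (46 over corners). 30 to 64 mm: plain tang 30 mm along x by 22 mm along y, to be gripped across the 22 mm. Point: on the axis, half-way up (32 mm above the rim). Axes: z up, y square to the tang's wide faces and to one pair of the sleeve's flats, inside and outside.
- socket_c_centre (a point): Look-alike steel socket, 64 mm tall, 0.2 kg, standing mouth down. 0 to 30 mm above the rim: hexagonal sleeve 40 mm across flats (46 over corners). 30 to 64 mm: plain tang 30 mm along x by 22 mm along y, to be gripped across the 22 mm. Point: on the axis, half-way up (32 mm above the rim). Axes: z up, y square to the tang's wide faces and to one pair of the sleeve's flats, inside and outside.
- socket_a: The same socket; origin at the centre of its rim (underside), same axes. In the underside is a hexagonal opening 24 mm deep, 21, 26 or 31 mm across flats: the three sockets have one each, which has which is not told and only trying shows it. The sockets are shuffled over three places.
- socket_b: The same socket; origin at the centre of its rim (underside), same axes. In the underside is a hexagonal opening 24 mm deep, 21, 26 or 31 mm across flats: the three sockets have one each, which has which is not told and only trying shows it. The sockets are shuffled over three places.
- socket_c: The same socket; origin at the centre of its rim (underside), same axes. In the underside is a hexagonal opening 24 mm deep, 21, 26 or 31 mm across flats: the three sockets have one each, which has which is not told and only trying shows it. The sockets are shuffled over three places.
- nut_seat (a point): Flanged hex nut on a rotor. Point: on its axis, on the top of its flange (40 mm across), 64 mm above the worktop, where a fitting socket's rim comes to rest. Above it: hexagon 24 mm across flats, 10 mm high, tapering over the next 5.5 mm to 19 mm; stud 14 mm across, ending 20.5 mm above the point. z up; one pair of flats is square to y; turns with the nut.
- rotor: Aluminium centrifuge rotor, 120 mm across, fixed on a 150 mm square steel plate on the worktop; its flat top, 76 mm across, is 60 mm up and carries the nut. Origin: centre of the plate's underside, on the nut's axis.
- nut (a joint): Turn of the nut, rad: 0 at the start, grows anticlockwise seen from above, range 0 to 1.6. Stiff (0.4 N m), stays where left. The 21 mm opening stops about 13 mm above the seat; the 26 mm one goes right down and takes the nut along after play of up to 10 degrees either way (20 in all); the 31 mm one goes right down but turns freely round the nut.
- rotor_cover: Bystander: round rotor cover with a knob, 127 mm across, 34 mm high. Origin at the centre of its underside.
- tape_roll: Bystander: small dark roll of tape lying flat, 55 mm across, 19 mm high. Origin at the centre of its underside.
- rotor_key: Bystander: T-handled key lying flat, 117 mm long along y, handle 66 mm along x, 16 mm high. Origin under its middle.
Things that resemble listed ones, but are neither listed nor needed, are in the scene too. What is shaped like the socket_c but red is not meant.

How it is judged:
By the outcome, as a careful person would: the job done as asked, in the order asked, and still so for the second after the job is handed in, while the arm keeps its last pose, push and grip.
It also fails if it takes over 72 s, if anything falls off the work surface, if the arm or the gripper's body presses on something with over 40 N, if the wrist force passes 120 N, or if a joint passes its speed limit or range.

## Working session

There is one attempt and no reset: what is moved stays moved. The work goes in short steps, Python scripts to look and compute and a tool call to move; the robot and the scene stay as the last step left them, time stands still between calls to the robot, and variables do not carry over. Pictures are saved under pics/ and viewed, and the job is handed in when it is done.

Besides the shell and the picture viewer there is one more tool, called after "Emit:" by a JSON object that holds its "name" and its "arguments", one argument or row to a line. step_arm: Moves the arm, as the interface text tells. Its arguments: {"type":"object","properties":{"increments":{"type":"array","items":{"type":"number"}},"fingers":{"type":"number"},"force":{"type":"number"}},"required":["increments"]}

```bash
ls; mkdir -p pics
python3 - <<'E'
from bench import ctrl
import cv2
s=ctrl.get_state(); print(s)
for c in ("side","top","wrist"):
    im=ctrl.get_image(c); cv2.imwrite(f"pics/{c}0.png",im[:,:,::-1])
    p=ctrl.camera_params(c); print(c,p)
E
```

```text
pics
{'time': 0.0, 'joint_positions': array([ 1.14312616,  0.32183342, -0.07008476,  1.45169349,  0.02260308,
        1.37082029, -0.05687973]), 'qd': array([-0.0003732 ,  0.00086299,  0.00065948,  0.00039742, -0.00194551,
       -0.00175875,  0.00098358]), 'joint_torque': array([-1.32998812e-04, -4.91281128e+01, -4.03564554e-01, -3.12526238e+01,
       -6.36726804e-02,  4.35681792e-02,  1.72794994e-04]), 'position': array([ 0.27760953, -0.58710237,  0.22144549]), 'tool_rot': array([ 1.97686612,  0.44599763, -1.97794353]), 'ft_force': array([-1.4332638 , -1.0878149 ,  0.62405603]), 'torque': array([ 0.00284526,  0.03375387, -0.02592832]), 'grip_width': 1.0007153887082687}
side {'vertical_fov': 54.465229852725486, 'cx': 276.8833923555207, 'cy': 207.4047515047987, 'R': array([[ 0.99193908, -0.12606564,  0.01281852],
       [-0.07399776, -0.65840728, -0.74901548],
       [ 0.10286492,  0.74202918, -0.66242849]]), 't': array([-0.53515819,  0.07787088,  1.31829194])}
top {'vertical_fov': 52.52085953151538, 'cx': 281.3144022028641, 'cy': 207.95778274005303, 'R': array([[-0.02062209, -0.99933067, -0.03021502],
       [-0.99034819,  0.02456107, -0.13640824],
       [ 0.13705905,  0.02711037, -0.99019182]]), 't': array([0.02414239, 0.54209852, 1.41556951])}
wrist {'vertical_fov': 69.61106678270299, 'cx': 276.0927150362975, 'cy': 209.4495566957345, 'R': array([[ 0.42675343, -0.90436423, -0.00261569],
       [-0.86733442, -0.4100955 ,  0.28205087],
       [-0.2561494 , -0.1180975 , -0.95939589]]), 't': array([-0.64820971, -0.03525705,  0.39193009])}
```

View pics/side0.png

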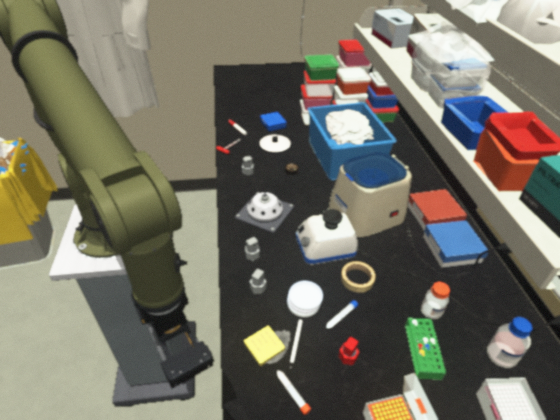

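View pics/top0.png

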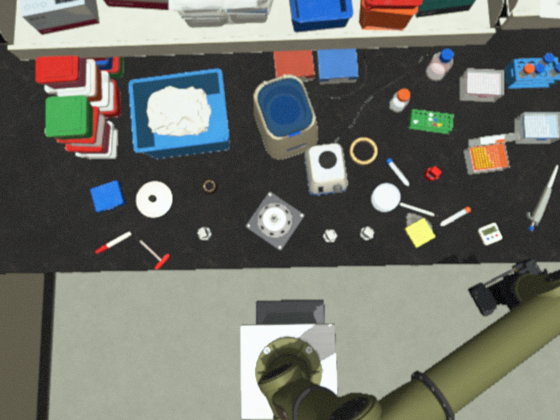

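View pics/wrist0.png

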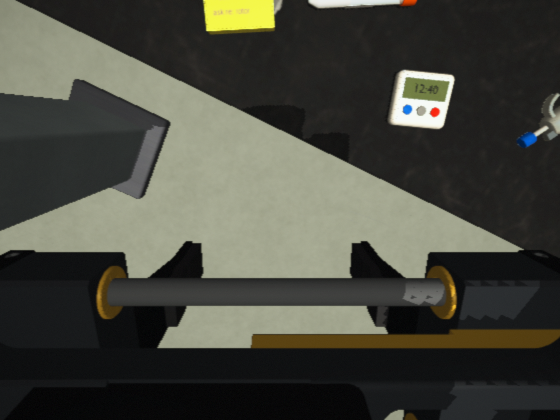

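The side view shows the sockets at about (247,165), (252,247) and (258,280), with the rotor at (265,207). In the top view the sockets are at (204,233), (330,235) and (367,233), and the rotor at (274,218). The red look-alike is at top (433,173). I'll localise these next.

```bash
cat > h.py <<'E'
from bench import ctrl
import numpy as np, cv2
from scipy.spatial.transform import Rotation as Ro
def K(p):
    f=210/np.tan(np.radians(p["vertical_fov"]/2)); return f,p["cx"],p["cy"]
def w(p,x): return np.array(p["R"]).T@(np.array(x)-p["t"])
def proj(p,X):
    f,cx,cy=K(p); c=np.array(p["R"])@np.array(X)+p["t"]; return cx+f*c[0]/c[2],cy+f*c[1]/c[2]
def ray(p,u,v,z):
    f,cx,cy=K(p); d=np.array(p["R"]).T@np.array([(u-cx)/f,(v-cy)/f,1]); o=-np.array(p["R"]).T@p["t"]
    return o+d*(z-o[2])/d[2]
def st():
    s=ctrl.get_state(); R=Ro.from_rotvec(s["tool_rot"]).as_matrix()
    print("t",round(s["time"],2),"pos",s["position"].round(4),"x",R[:,0].round(3),"y",R[:,1].round(3),"F",s["ft_force"].round(1),"T",s["torque"].round(2),"g",round(s["grip_width"],3),"q",s["joint_positions"].round(2))
    return s,R
E
python3 - <<'E'
from h import *
for c in ("top","side"):
    p=ctrl.camera_params(c)
    for n in ("socket_a_centre","nut_seat","rotor","rotor_cover","tape_roll","rotor_key"):
        for d in ctrl.spot_point(c,n): 
            X=w(p,d["xyz"]); print(c,n,round(d["score"],2),X.round(4),np.round(proj(p,X)))
st()
E
```

```text
top socket_a_centre 0.47 [0.4625 0.2808 0.0326] [203. 233.]
top nut_seat 0.6 [0.5046 0.0364 0.0642] [274. 218.]
top rotor 0.91 [ 0.5057  0.0345 -0.0043] [275. 220.]
top rotor_cover 0.73 [ 5.923e-01  4.624e-01 -5.000e-04] [154. 199.]
top tape_roll 0.58 [0.6281 0.2627 0.0012] [210. 187.]
top tape_roll 0.29 [ 0.4524 -0.2725 -0.003 ] [364. 233.]
top rotor_key 0.44 [ 0.4086  0.4665 -0.0041] [153. 251.]
side socket_a_centre 0.57 [0.463  0.2784 0.0308] [248. 165.]
side nut_seat 0.56 [0.4612 0.2778 0.028 ] [247. 165.]
side nut_seat 0.45 [0.5033 0.0309 0.0662] [265. 199.]
side rotor 0.81 [0.5036 0.0368 0.0026] [265. 212.]
side rotor_cover 0.78 [5.881e-01 4.617e-01 3.000e-04] [275. 143.]
side tape_roll 0.58 [ 6.260e-01  2.629e-01 -1.000e-04] [291. 171.]
t 0.75 pos [ 0.2779 -0.5876  0.2226] x [ 0. -0. -1.] y [ 0.428 -0.904  0.   ] F [-0.4 -0.1  0.3] T [ 0.05 -0.03  0.07] g 0.999 q [ 1.14  0.32 -0.07  1.45  0.02  1.37 -0.06]
```

Run:
```python
from h import *
p=ctrl.camera_params("top")
print([ray(p,*uv,0.05).round(3) for uv in ((204,233),(330,235),(367,233))])
p=ctrl.camera_params("side")
print([ray(p,*uv,0.05).round(3) for uv in ((247,163),(252,245),(258,278))])
s,R=st()
p=ctrl.camera_params("wrist"); o=-p["R"].T@p["t"]
print("cam in tool",R.T@(o-s["position"]),"axes cam->tool\n",(R.T@p["R"].T).round(3))
```

```text
[array([0.462, 0.274, 0.05 ]), array([ 0.445, -0.149,  0.05 ]), array([ 0.449, -0.273,  0.05 ])]
[array([0.459, 0.262, 0.05 ]), array([ 0.444, -0.158,  0.05 ]), array([ 0.45 , -0.284,  0.05 ])]
t 0.75 pos [ 0.2779 -0.5876  0.2226] x [ 0. -0. -1.] y [ 0.428 -0.904  0.   ] F [-0.4 -0.1  0.3] T [ 0.05 -0.03  0.07] g 0.999 q [ 1.14  0.32 -0.07  1.45  0.02  1.37 -0.06]
cam in tool [-0.16254228 -0.00054804 -0.07616277] axes cam->tool
 [[ 0.001 -0.282  0.959]
 [ 1.    -0.001 -0.001]
 [ 0.001  0.959  0.282]]
```

Emit:
{"name": "step_arm", "arguments": {
  "increments": [0,-3.35,-3.97,0,0,0,0,-3.35,-3.97,0,0,0,0,-3.35,-3.97,0,0,0,0,-3.35,-3.97,0,0,0,0,-3.35,-3.97,0,0,0,0,-3.35,-3.97,0,0,0,0,-3.35,-3.97,0,0,0,0,-3.35,-3.97,0,0,0,0,0,0,0.147,0,0,0,0,0,0.147,0,0,0,0,0,0.147,0,0,0,0,0,0,0,0]
}}

```text
time: 2.25
position: [0.4504, -0.2095, 0.2227]
tool_rot: [2.22, 0.002, -2.22]
ft_force: [-0.8, 0.4, -0.0]
grip_width: 0.997
```

```bash
cat > look.py <<'E'
from h import *
import sys
st(); p=ctrl.camera_params("wrist"); im=ctrl.get_image("wrist"); cv2.imwrite(f"pics/{sys.argv[1]}.png",im[:,:,::-1])
for n in sys.argv[2:]:
    for d in ctrl.spot_point("wrist",n):
        X=w(p,d["xyz"]); print(n,round(d["score"],2),X.round(4),np.round(proj(p,X)))
np.savez(f"pics/{sys.argv[1]}.npz",**p)
E
python3 look.py w1 socket_a_centre socket_a
```

```text
t 2.25 pos [ 0.4504 -0.2095  0.2227] x [ 0. -0. -1.] y [ 0.002 -1.     0.   ] F [-0.8  0.4 -0. ] T [ 0.04  0.01 -0.01] g 0.997 q [ 0.76  0.01 -0.38  1.81  0.    1.32 -1.19]
socket_a 0.92 [ 0.6476 -0.512  -0.0013] [548.   8.]
socket_a 0.59 [ 0.4504 -0.1495  0.0016] [230. 182.]
```

View pics/w1.png

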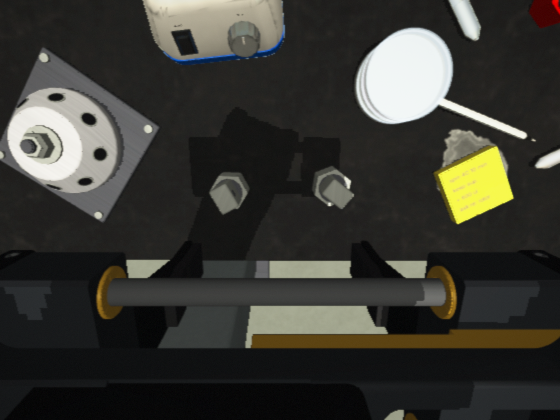

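The wrist view shows two sockets, at (229,190) and (333,188), with the rotor nut at (38,146). I'll crop and enlarge to measure yaw.

Run:
```python
import cv2,numpy as np
im=cv2.imread("pics/w1.png")
a=cv2.resize(im[160:220,200:260],(400,400),interpolation=cv2.INTER_CUBIC)
b=cv2.resize(im[160:220,303:363],(400,400),interpolation=cv2.INTER_CUBIC)
cv2.imwrite("pics/w1z.png",np.hstack([a,b]))
c=cv2.resize(im[105:185,0:80],(560,560),interpolation=cv2.INTER_CUBIC); cv2.imwrite("pics/w1n.png",c)
```

```text
(no output)
```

View pics/w1z.png

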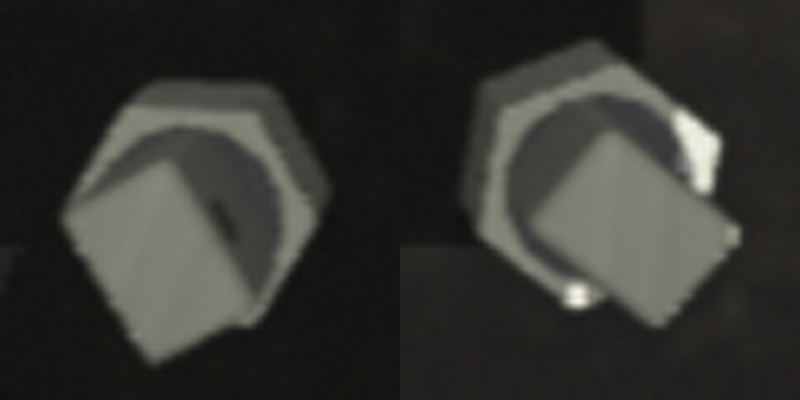

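View pics/w1n.png

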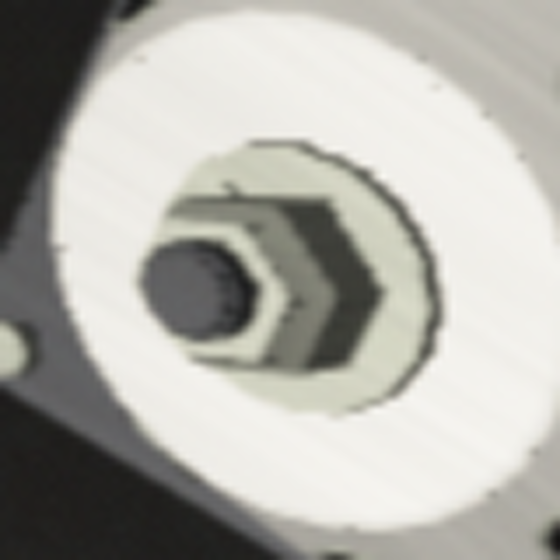

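Run:
```python
from h import *
p=dict(np.load("pics/w1.npz"))
def rect(name,c,ox,oy,s,z):
    P=np.array([ray(p,ox+(u+.5)/s-.5,oy+(v+.5)/s-.5,z)[:2] for u,v in c])
    print(name,"mean",P.mean(0).round(4))
    for i in range(len(P)):
        d=P[(i+1)%len(P)]-P[i]; print("  edge",(np.hypot(*d)*1000).round(1),np.degrees(np.arctan2(d[1],d[0])).round(1))
    return P
rect("B",[(168,160),(255,300),(153,367),(62,220)],200,160,400/60,.064)
rect("C",[(212,130),(340,232),(260,327),(130,222)],303,160,400/60,.064)
P=rect("nut base",[(330,198),(383,293),(318,370)],0,105,7,.065)
rect("nut top",[(330-4,198),(333,293)],0,105,7,.074)
rect("stud",[(190,240),(145,285),(190,338),(240,290)],0,105,7,.0845)
```

```text
B mean [ 0.4438 -0.1516]
  edge 27.0 -150.5
  edge 21.0 123.7
  edge 28.6 28.5
  edge 20.4 -60.7
C mean [ 0.4498 -0.2768]
  edge 27.7 -127.6
  edge 20.2 143.3
  edge 28.6 51.4
  edge 19.8 -39.5
nut base mean [0.5011 0.0275]
  edge 14.6 -160.1
  edge 16.6 133.2
  edge 26.1 -15.9
nut top mean [0.5077 0.0216]
  edge 13.5 172.2
  edge 13.5 -7.8
stud mean [0.5025 0.0344]
  edge 9.8 128.6
  edge 8.6 -147.8
  edge 10.8 -52.1
  edge 8.7 38.5
```

Emit:
{"name": "step_arm", "arguments": {
  "increments": [4.15,-2.9,0.33,0,0,0,4.15,-2.9,0.33,0,0,0,0,0,0,-0.175,0,0,0,0,0,-0.175,0,0,0,0,0,-0.175,0,0,0,0,0,0,0,0],
  "fingers": 60,
  "force": 40
}}

```text
time: 3.15
position: [0.4438, -0.1516, 0.1396]
tool_rot: [1.926, 0.517, -1.926]
ft_force: [-0.0, -0.3, 0.8]
grip_width: 0.605
```

```bash
python3 look.py w2 socket_a_centre nut_seat
python3 - <<'E'
import cv2
im=cv2.imread("pics/w2.png"); cv2.imwrite("pics/w2z.png",cv2.resize(im[150:270,200:360],(800,600),interpolation=cv2.INTER_CUBIC))
E
```

```text
t 3.15 pos [ 0.4438 -0.1516  0.1396] x [ 0. -0. -1.] y [ 0.501 -0.865  0.   ] F [-0.  -0.3  0.8] T [-0.   -0.03  0.02] g 0.605 q [ 0.71  0.01 -0.44  1.98  0.01  1.15 -0.78]
socket_a_centre 0.65 [ 0.4461 -0.1517  0.0322] [278. 204.]
nut_seat 0.69 [0.5024 0.0372 0.0608] [87. 18.]
```

View pics/w2.png

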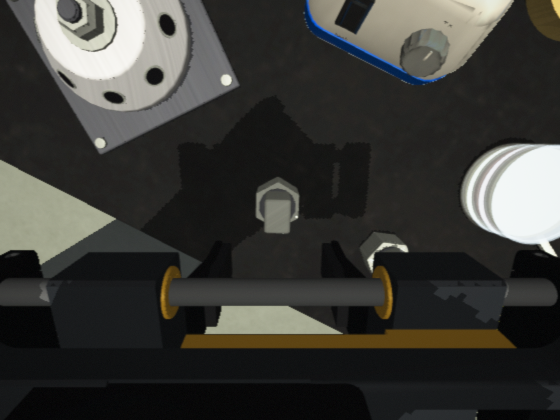

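View pics/w2z.png

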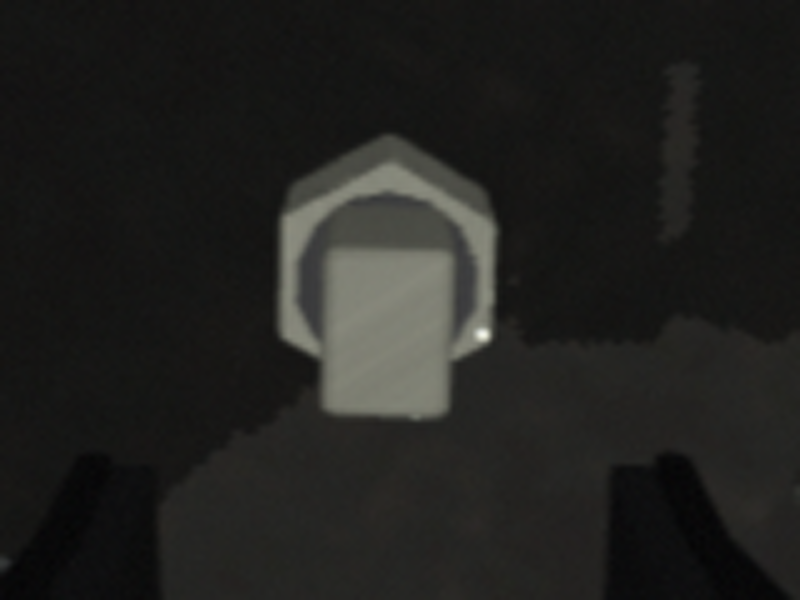

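The socket sits square between the fingers at (278,214). I'll measure the top-face corners more finely.

```bash
cat >> h.py <<'E'
def poly(p,c,ox,oy,s,z,name=""):
    P=np.array([ray(p,ox+(u+.5)/s-.5,oy+(v+.5)/s-.5,z)[:2] for u,v in c])
    print(name,"mean",P.mean(0).round(4),[((np.hypot(*(d:=P[(i+1)%len(P)]-P[i]))*1000).round(1),np.degrees(np.arctan2(d[1],d[0])).round(1)) for i in range(len(P))])
    return P
E
python3 - <<'E'
from h import *
p=dict(np.load("pics/w2.npz"))
poly(p,[(325,248),(456,248),(452,417),(321,413)],200,150,5,.064,"B")
im=cv2.imread("pics/w2.png"); cv2.imwrite("pics/w2n.png",cv2.resize(im[0:70,30:140],(800,509),interpolation=cv2.INTER_CUBIC))
E
```

```text
B mean [ 0.4442 -0.1514] [(np.float64(21.3), np.float64(-60.0)), (np.float64(29.3), np.float64(-150.5)), (np.float64(22.0), np.float64(118.2)), (np.float64(28.6), np.float64(28.1))]
```

View pics/w2n.png

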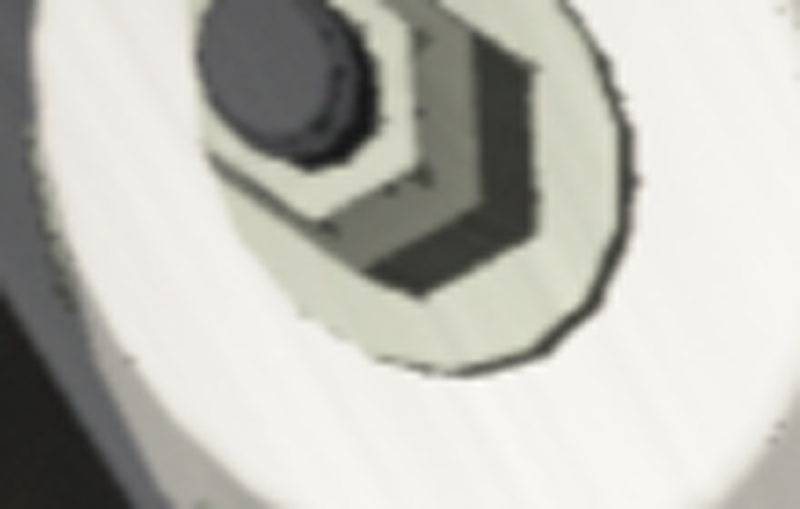

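Run:
```python
from h import *
p=dict(np.load("pics/w2.npz"))
s=800/110
poly(p,[(537,68),(537,238),(420,298)],30,0,s,.064,"nut base")
poly(p,[(473,35),(480,200),(365,270)],30,0,s,.074,"nut shoulder")
poly(p,[(415,20),(415,165),(318,218)],30,0,s,.0795,"nut top")
```

```text
nut base mean [0.5012 0.0264] [(np.float64(14.5), np.float64(-159.1)), (np.float64(13.3), np.float64(143.0)), (np.float64(24.3), np.float64(-6.7))]
nut shoulder mean [0.5014 0.0262] [(np.float64(13.3), np.float64(-156.8)), (np.float64(13.0), np.float64(146.3)), (np.float64(23.1), np.float64(-4.9))]
nut top mean [0.5016 0.0281] [(np.float64(11.4), np.float64(-160.0)), (np.float64(10.4), np.float64(143.9)), (np.float64(19.2), np.float64(-6.5))]
```

Emit:
{"name": "step_arm", "arguments": {
  "increments": [3.5,0,0,0,0,0,3.5,0,0,0,0,0,2.5,0,0,0,0,0,1.0,0,0,0,0,0,0,0,0,0,0,0],
  "fingers": 60
}}

```text
time: 3.92
position: [0.4436, -0.1515, 0.0344]
tool_rot: [1.926, 0.518, -1.927]
ft_force: [0.3, -0.3, 0.5]
grip_width: 0.601
```

Emit:
{"name": "step_arm", "arguments": {
  "increments": [0,0,0,0,0,0,0,0,0,0,0,0,0,0,0,0,0,0,0,0,0,0,0,0,0,0,0,0,0,0],
  "fingers": 0,
  "force": 40
}}

```text
time: 4.55
position: [0.4441, -0.1518, 0.0349]
tool_rot: [1.926, 0.517, -1.925]
ft_force: [-0.5, 0.2, 1.5]
grip_width: 0.251
```

```bash
python3 -c "
from h import *
st()"
```

```text
t 4.55 pos [ 0.4441 -0.1518  0.0349] x [ 0.001 -0.    -1.   ] y [ 0.502 -0.865  0.001] F [-0.5  0.2  1.5] T [-0.02 -0.    0.01] g 0.251 q [ 0.69  0.15 -0.44  2.08  0.08  0.93 -0.84]
```

Emit:
{"name": "step_arm", "arguments": {
  "increments": [-6,0,0,0,0,0,-6,0,0,0,0,0,0,-3.75,-2.17,0,0,0,0,-3.75,-2.17,0,0,0,0,-3.75,-2.17,0,0,0,0,0,0,0,0,0,0,0,0,0,0,0]
}}

```text
time: 5.42
position: [0.4432, -0.0222, 0.1541]
tool_rot: [1.924, 0.518, -1.926]
ft_force: [-0.1, -0.4, -2.3]
grip_width: 0.252
```

```bash
python3 look.py w3 nut_seat rotor
python3 - <<'E'
import cv2
im=cv2.imread("pics/w3.png"); cv2.imwrite("pics/w3n.png",cv2.resize(im[90:170,220:320],(800,640),interpolation=cv2.INTER_CUBIC)[:600])
E
```

```text
t 5.42 pos [ 0.4432 -0.0222  0.1541] x [-0.001 -0.001 -1.   ] y [ 0.502 -0.865  0.   ] F [-0.1 -0.4 -2.3] T [-0.08 -0.04  0.04] g 0.252 q [ 0.59 -0.06 -0.58  2.01 -0.03  1.18 -1.02]
nut_seat 0.72 [0.5038 0.0367 0.0644] [252. 113.]
rotor 0.95 [ 0.505   0.0354 -0.0047] [259. 114.]
```

View pics/w3.png

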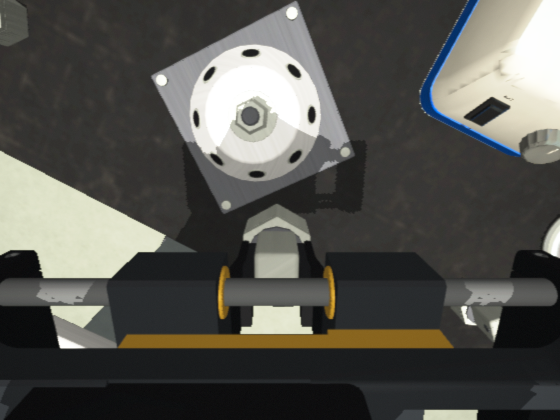

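View pics/w3n.png

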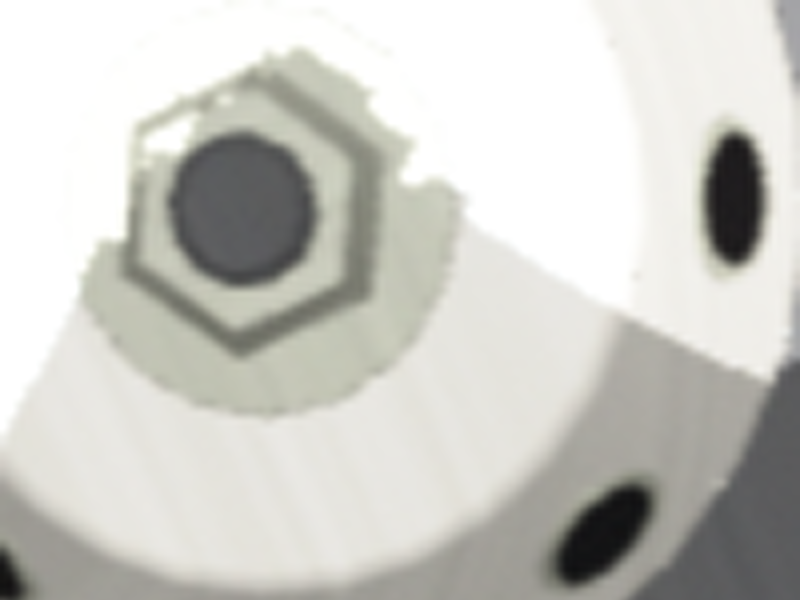

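The nut is clear at (251,116), almost directly below the camera. I'll take its centre and yaw from the hexagon corners and the stud.

Run:
```python
from h import *
p=dict(np.load("pics/w3.npz"))
P=poly(p,[(354,150),(350,285),(240,335),(143,268),(143,130),(256,82)],220,90,8,.0795,"top")
P=poly(p,[(380,155),(370,295),(243,355),(125,275)],220,90,8,.074,"sh"); print((P[0]+P[3])/2)
P=poly(p,[(243,208)],220,90,8,.0845,"stud")
P=poly(p,[(169,207),(317,207),(243,130),(243,286)],220,90,8,.0845,"stud")
# held socket: sleeve top outline
im=cv2.imread("pics/w3.png"); cv2.imwrite("pics/w3s.png",cv2.resize(im[190:290,220:340],(720,600),interpolation=cv2.INTER_CUBIC))
```

```text
top mean [0.5021 0.0353] [(np.float64(12.1), np.float64(-152.4)), (np.float64(11.5), np.float64(143.6)), (np.float64(10.9), np.float64(85.8)), (np.float64(12.3), np.float64(28.0)), (np.float64(11.4), np.float64(-38.3)), (np.float64(10.8), np.float64(-93.5))]
sh mean [0.4985 0.0303] [(np.float64(12.9), np.float64(-154.7)), (np.float64(13.7), np.float64(144.5)), (np.float64(13.5), np.float64(86.3)), (np.float64(27.1), np.float64(-35.9))]
[0.50158881 0.03509276]
stud mean [0.5021 0.0353] [(np.float64(0.0), np.float64(0.0))]
stud mean [0.5021 0.0353] [(np.float64(13.6), np.float64(-59.9)), (np.float64(9.4), np.float64(74.8)), (np.float64(13.7), np.float64(-151.3)), (np.float64(9.6), np.float64(73.5))]
```

View pics/w3s.png

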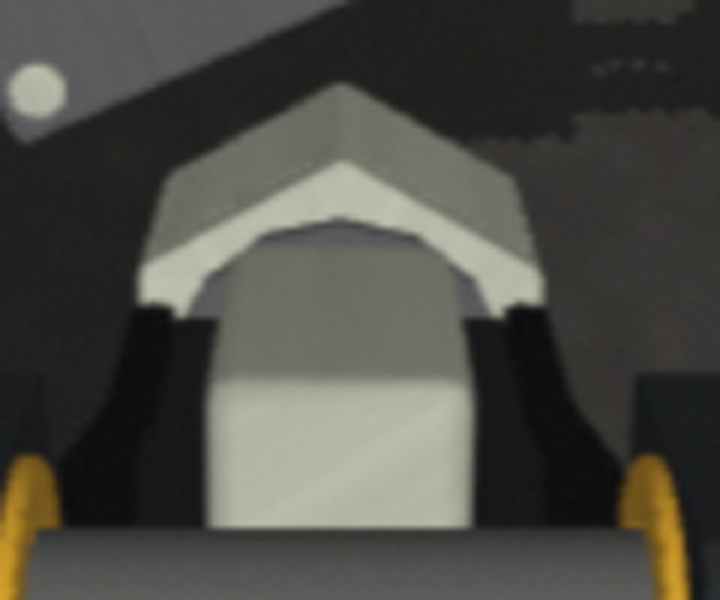

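Run:
```python
from h import *
p=dict(np.load("pics/w3.npz"))
P=poly(p,[(140,272),(342,162),(543,272)],220,190,6,.149,"v")
P2=poly(p,[(168,176),(342,82),(515,180)],220,190,6,.119,"vb")
u=np.array([.865,.502]); 
T=np.array([.4432,-.0222])
for Q in(P,P2): 
  c=Q[0]+Q[2]-Q[1]; print((Q[1]-u*.0231-T)*1000, (c-T)*1000)
  c2=Q[1]-u*.0231
R=np.array([[.502,-.865],[-.865,-.502]]) # rows y,z
print("in tool y,z mm", (R@(P[1]-u*.0231-T)*1000).round(2))
# rim centre desired at nut; rotation small
d=np.array([.5021,.0353])-T; print("delta tool y,z cm",(R@d*100).round(2))
```

```text
v mean [ 0.4558 -0.014 ] [(np.float64(23.0), np.float64(-30.1)), (np.float64(22.9), np.float64(-89.8)), (np.float64(39.8), np.float64(120.1))]
vb mean [ 0.4557 -0.0141] [(np.float64(22.9), np.float64(-30.7)), (np.float64(23.0), np.float64(-90.3)), (np.float64(39.8), np.float64(119.4))]
[-0.74213429  0.34423505] [-0.5690031  0.5765214]
[-0.85353064  0.26637553] [-0.68022775  0.5010261 ]
in tool y,z mm [-0.67  0.47]
delta tool y,z cm [-2.02 -7.98]
```

Emit:
{"name": "step_arm", "arguments": {
  "increments": [0,-0.98,-4.02,0.04,0,0,0,-0.8,-4.05,0.04,0,0,0,0,0,0,0,0,0,0,0,0,0,0]
}}

```text
time: 6.08
position: [0.5049, 0.0319, 0.1539]
tool_rot: [1.973, 0.447, -1.977]
ft_force: [-0.3, -0.2, -2.1]
grip_width: 0.247
```

Run:
```python
from h import *
s,R=st()
# desired TCP: nut - socket offset rotated
off=R@np.array([0,-.00067,.00047])
d=np.array([.5021,.0353,0])-s["position"]-off
print("remaining tool cm",(R.T@d*100).round(2),"yaw y",np.degrees(np.arctan2(R[1,1],R[0,1])))
```

```text
t 6.08 pos [0.5049 0.0319 0.1539] x [-0.002 -0.    -1.   ] y [ 0.43  -0.903 -0.001] F [-0.3 -0.2 -2.1] T [-0.01 -0.04 -0.03] g 0.247 q [ 0.51  0.1  -0.66  1.87  0.07  1.19 -1.3 ]
remaining tool cm [15.39 -0.36  0.04] yaw y -64.51915295461318
```

Sideways correction first (y −0.36 cm), then down to just above the stud.

Emit:
{"name": "step_arm", "arguments": {
  "increments": [0,-0.36,0.04,0,0,0,1.7,0,0,0,0,0,1.2,0,0,0,0,0,0,0,0,0,0,0]
}}

```text
time: 6.58
position: [0.5022, 0.0358, 0.1238]
tool_rot: [1.971, 0.448, -1.978]
ft_force: [-0.5, 0.2, -1.4]
grip_width: 0.251
```

```bash
python3 - <<'E'
from h import *
s,R=st()
off=R@np.array([0,-.00067,.00047])
d=np.array([.5021,.0353,0])-s["position"]-off
print("remaining tool cm",(R.T@d*100).round(2))
E
python3 look.py w4
python3 - <<'E'
import cv2
im=cv2.imread("pics/w4.png"); cv2.imwrite("pics/w4s.png",cv2.resize(im[170:310,200:360],(686,600),interpolation=cv2.INTER_CUBIC))
E
```

```text
t 6.58 pos [0.5022 0.0358 0.1238] x [-0.003  0.    -1.   ] y [ 0.431 -0.902 -0.001] F [-0.5  0.2 -1.4] T [ 0.03  0.05 -0.04] g 0.251 q [ 0.5   0.13 -0.66  1.91  0.09  1.13 -1.32]
remaining tool cm [12.38  0.13 -0.05]
t 6.58 pos [0.5022 0.0358 0.1238] x [-0.003  0.    -1.   ] y [ 0.431 -0.902 -0.001] F [-0.5  0.2 -1.4] T [ 0.03  0.05 -0.04] g 0.251 q [ 0.5   0.13 -0.66  1.91  0.09  1.13 -1.32]
```

View pics/w4s.png

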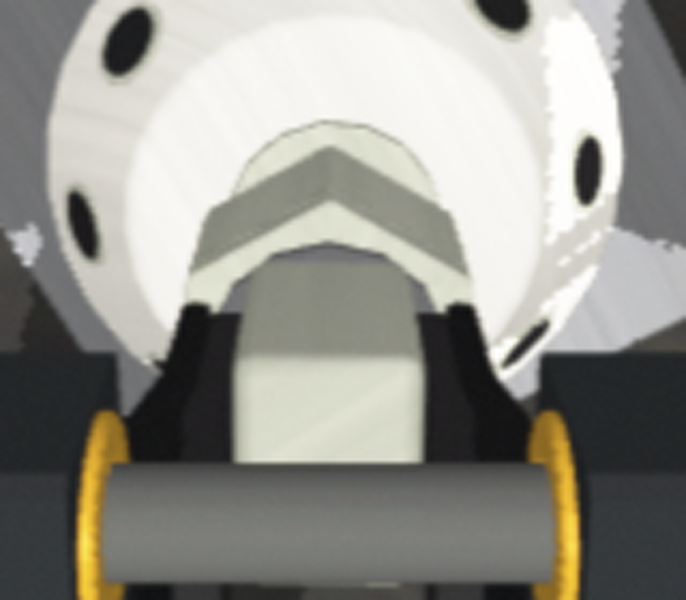

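Emit:
{"name": "step_arm", "arguments": {
  "increments": [0.3,0.1,-0.05,0,0,0,0.3,0,0,0,0,0,0.3,0,0,0,0,0,0.3,0,0,0,0,0,0,0,0,0,0,0]
}}

```text
time: 7.25
position: [0.5047, 0.0355, 0.1142]
tool_rot: [1.974, 0.447, -1.974]
ft_force: [-2.6, 0.1, 3.6]
grip_width: 0.252
```

```bash
python3 -c "
from h import *
st()"
```

```text
t 7.25 pos [0.5047 0.0355 0.1142] x [ 0. -0. -1.] y [ 0.431 -0.902  0.   ] F [-2.6  0.1  3.6] T [-0.09  0.45  0.  ] g 0.252 q [ 0.5   0.15 -0.66  1.92  0.1   1.11 -1.33]
```

Emit:
{"name": "step_arm", "arguments": {
  "increments": [0.3,0,0,0,0,0,0.3,0,0,0,0,0,0,0,0,0,0,0]
}}

```text
time: 7.62
position: [0.5083, 0.037, 0.1121]
tool_rot: [1.981, 0.447, -1.966]
ft_force: [-1.6, 1.7, 20.9]
grip_width: 0.25
```

```bash
python3 -c "
from h import *
st()"
```

```text
t 7.62 pos [0.5083 0.037  0.1121] x [ 0.008  0.001 -1.   ] y [ 0.432 -0.902  0.003] F [-1.6  1.7 20.9] T [ 0.38  0.88 -0.04] g 0.25 q [ 0.5   0.15 -0.66  1.92  0.11  1.1  -1.33]
```

```bash
python3 look.py w5
python3 - <<'E'
from h import *
im=ctrl.get_image("side")[:,:,::-1]
im2=cv2.imread("pics/w5.png")
a=cv2.resize(im[150:250,215:315],(400,400),interpolation=cv2.INTER_CUBIC);b=cv2.resize(im2[170:310,205:345],(400,400),interpolation=cv2.INTER_CUBIC)
cv2.imwrite("pics/w5z.png",np.hstack([a,b]))
E
```

```text
t 7.62 pos [0.5083 0.037  0.1121] x [ 0.008  0.001 -1.   ] y [ 0.432 -0.902  0.003] F [-1.6  1.7 20.9] T [ 0.38  0.88 -0.04] g 0.25 q [ 0.5   0.15 -0.66  1.92  0.11  1.1  -1.33]
```

View pics/w5z.png

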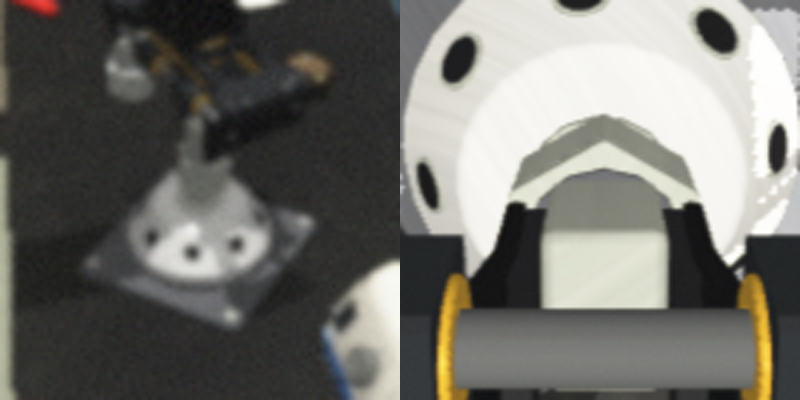

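```bash
python3 - <<'E'
from h import *
p=dict(np.load("pics/w5.npz"))
P=poly(p,[(514-400,208),(604-400,144),(697-400,204)],205,170,400/140,.107,"top vertices")
Q=poly(p,[(517-400,165),(604-400,114),(684-400,162)],205,170,400/140,.077,"rim vertices")
for A in (P,Q): print(A[0]+A[2]-A[1], A[1]-.0231*np.array([.902,.432]))
# rotor in this picture: holes/rotor flat top circle centre
print([np.round(proj(p,[.5021,.0353,z]),1) for z in(.06,.064)])
th=np.radians(np.arange(0,360,30))
E
cp pics/w5.png /tmp/
python3 - <<'E'
import sys; sys.path.insert(0,'.')
from h import *
p=dict(np.load("pics/w5.npz")); im=cv2.imread("pics/w5.png")
im=cv2.resize(im,None,fx=4,fy=4,interpolation=cv2.INTER_CUBIC)
for r,z in((.038,.06),(.02,.064),(.06,.035)):
    for t in np.linspace(0,6.28,120):
        u,v=proj(p,[.5021+r*np.cos(t),.0353+r*np.sin(t),z]); cv2.circle(im,(int(u*4+2),int(v*4+2)),1,(0,0,255),-1)
cv2.imwrite("pics/w5o.png",im[480:1080,740:1460])
E
```

```text
top vertices mean [0.5182 0.0424] [(np.float64(23.5), np.float64(-27.7)), (np.float64(23.5), np.float64(-98.6)), (np.float64(38.3), np.float64(116.8))]
rim vertices mean [0.5166 0.0424] [(np.float64(24.8), np.float64(-33.1)), (np.float64(22.9), np.float64(-96.5)), (np.float64(40.6), np.float64(116.6))]
[0.50200857 0.03421522] [0.50549494 0.03652178]
[0.5010601  0.03628085] [0.50353173 0.03552984]
[array([275.5, 234.4]), array([275.5, 236.3])]
```

View pics/w5o.png

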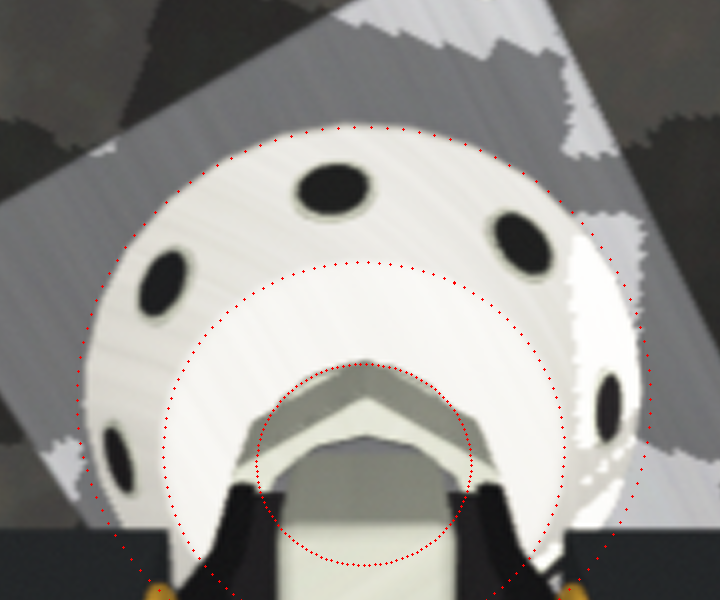

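Emit:
{"name": "step_arm", "arguments": {
  "increments": [-0.7,0,0,0,0,0,0,-0.08,0.3,0,0,0,0.3,0,0,0,0,0,0.3,0,0,0,0,0,0.2,0,0,0,0,0,0,0,0,0,0,0]
}}

```text
time: 8.48
position: [0.5034, 0.0354, 0.1133]
tool_rot: [1.976, 0.444, -1.97]
ft_force: [-14.5, -0.9, 45.6]
grip_width: 0.249
```

```bash
python3 -c "
from h import *
st()"; python3 look.py w6;python3 - <<'E'
from h import *
p=dict(np.load("pics/w6.npz")); im=cv2.imread("pics/w6.png")
im=cv2.resize(im,None,fx=4,fy=4,interpolation=cv2.INTER_CUBIC)
for r,z in((.038,.06),(.02,.064),(.06,.035)):
    for t in np.linspace(0,6.28,120):
        u,v=proj(p,[.5021+r*np.cos(t),.0353+r*np.sin(t),z]); cv2.circle(im,(int(u*4+2),int(v*4+2)),1,(0,0,255),-1)
cv2.imwrite("pics/w6o.png",im[480:1080,740:1460])
E
```

```text
t 8.47 pos [0.5034 0.0354 0.1133] x [ 0.003 -0.002 -1.   ] y [ 0.431 -0.902  0.004] F [-14.5  -0.9  45.6] T [0.01 3.54 0.01] g 0.249 q [ 0.5   0.14 -0.66  1.92  0.1   1.1  -1.33]
t 8.47 pos [0.5034 0.0354 0.1133] x [ 0.003 -0.002 -1.   ] y [ 0.431 -0.902  0.004] F [-14.5  -0.9  45.6] T [0.01 3.54 0.01] g 0.249 q [ 0.5   0.14 -0.66  1.92  0.1   1.1  -1.33]
```

View pics/w6o.png

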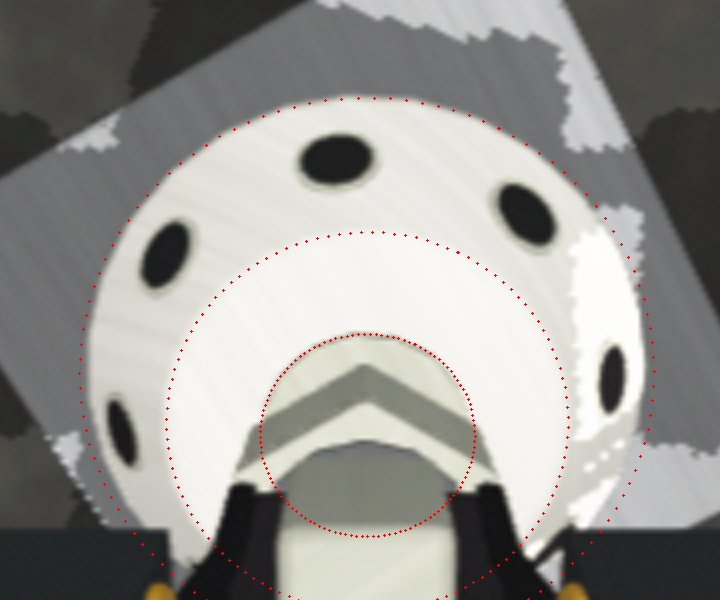

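Run:
```python
from h import *
p=dict(np.load("pics/w6.npz"))
u=np.array([.902,.431])
for z,c in ((.078,(365,366)),(.108,(365,402))):
    P=poly(p,[c],185,120,4,z); print(P[0]-.0231*u, "tcp offset", (P[0]-.0231*u-[.5034,.0354])*1000)
p=dict(np.load("pics/w5.npz"))
for z,c in ((.077,(366,361)),(.107,(366,398))):
    P=poly(p,[c],185,120,4,z); print(P[0]-.0231*u, "tcp offset", (P[0]-.0231*u-[.5083,.037])*1000)
```

```text
mean [0.5182 0.0435] [(np.float64(0.0), np.float64(0.0))]
[0.49739419 0.03351081] tcp offset [-6.00581135 -1.88918816]
 mean [0.5213 0.045 ] [(np.float64(0.0), np.float64(0.0))]
[0.50047325 0.03503564] tcp offset [-2.92675373 -0.36436328]
 mean [0.5242 0.0454] [(np.float64(0.0), np.float64(0.0))]
[0.50335416 0.03543034] tcp offset [-4.94584307 -1.56966317]
 mean [0.5269 0.0467] [(np.float64(0.0), np.float64(0.0))]
[0.50603401 0.03676984] tcp offset [-2.26599073 -0.23016232]
```

B stops about 13 mm above the seat, with the rim at about 0.077–0.078 m even under 45 N. That matches the too-small socket. I'll lift it and check how it hangs before standing it back where it came from.

Emit:
{"name": "step_arm", "arguments": {
  "increments": [-3,0,0,0,0,0,-3,0,0,0,0,0,0,3.58,3.35,0,0,0,0,3.58,3.35,0,0,0,0,3.58,3.35,0,0,0,0,3.58,3.35,0,0,0,0,0,0,0,0,0,0,0,0,0,0,0]
}}

```text
time: 9.52
position: [0.4417, -0.1516, 0.1657]
tool_rot: [1.974, 0.449, -1.976]
ft_force: [0.2, 0.2, -1.9]
grip_width: 0.248
```

```bash
python3 look.py w7;python3 - <<'E'
from h import *
im=cv2.imread("pics/w7.png")
cv2.imwrite("pics/w7o.png",cv2.resize(im[170:310,200:360],(686,600),interpolation=cv2.INTER_CUBIC))
E
```

```text
t 9.53 pos [ 0.4417 -0.1516  0.1657] x [-0.001  0.001 -1.   ] y [ 0.431 -0.902 -0.002] F [ 0.2  0.2 -1.9] T [ 0.08 -0.03 -0.  ] g 0.248 q [ 0.75 -0.01 -0.47  1.95 -0.01  1.21 -0.84]
```

View pics/w7o.png

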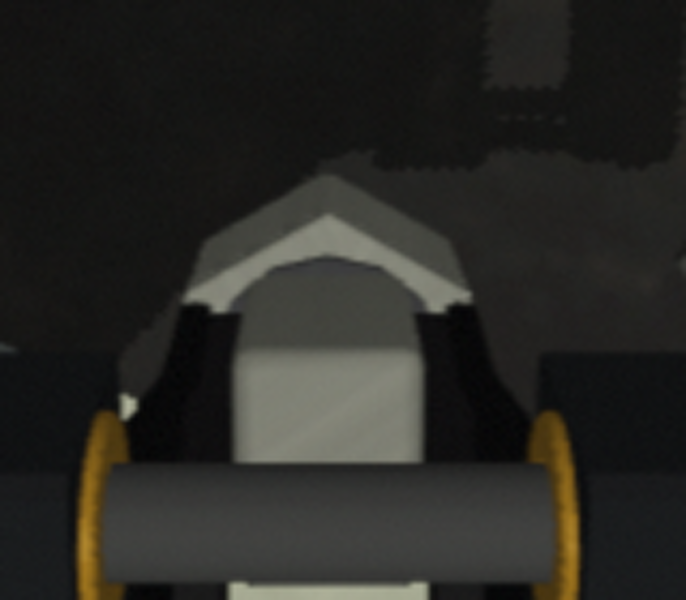

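The socket has pivoted about 6° in the grip, with its rim pushed back. I'll set it down gently and release it so that it settles flat on its rim.

Emit:
{"name": "step_arm", "arguments": {
  "increments": [4,0,0,0,0,0,4,0,0,0,0,0,3,0,0,0,0,0,1.2,0,0,0,0,0,0.5,0,0,0,0,0,0.2,0,0,0,0,0,0,0,0,0,0,0]
}}

```text
time: 10.45
position: [0.4431, -0.1524, 0.0384]
tool_rot: [1.975, 0.446, -1.973]
ft_force: [0.1, 0.5, -2.3]
grip_width: 0.255
```

```bash
python3 -c "
from h import *
st()"
```

```text
t 10.45 pos [ 0.4431 -0.1524  0.0384] x [ 0.001 -0.001 -1.   ] y [ 0.431 -0.902  0.001] F [ 0.1  0.5 -2.3] T [-0.01  0.02  0.  ] g 0.255 q [ 0.73  0.15 -0.48  2.08  0.08  0.93 -0.92]
```

Emit:
{"name": "step_arm", "arguments": {
  "increments": [0.15,0,0,0,0,0,0.15,0,0,0,0,0,0,0,0,0,0,0],
  "force": 15
}}

```text
time: 10.82
position: [0.4428, -0.1524, 0.0354]
tool_rot: [1.975, 0.446, -1.974]
ft_force: [-1.7, -0.2, 5.5]
grip_width: 0.255
```

Emit:
{"name": "step_arm", "arguments": {
  "increments": [0,0,0,0,0,0,0,0,0,0,0,0,0,0,0,0,0,0,0,0,0,0,0,0],
  "fingers": 60
}}

```text
time: 11.32
position: [0.4423, -0.1521, 0.0345]
tool_rot: [1.974, 0.448, -1.974]
ft_force: [-0.1, 0.0, -0.7]
grip_width: 0.571
```

Emit:
{"name": "step_arm", "arguments": {
  "increments": [-3,0,0,0,0,0,-4,0,0,0,0,0,-4,0,0,0,0,0,0,0,0,0,0,0]
}}

```text
time: 11.82
position: [0.4447, -0.1529, 0.1478]
tool_rot: [1.978, 0.443, -1.967]
ft_force: [0.1, -0.2, -0.8]
grip_width: 0.601
```

```bash
python3 look.py w8
```

```text
t 11.82 pos [ 0.4447 -0.1529  0.1478] x [ 0.006 -0.003 -1.   ] y [ 0.431 -0.902  0.006] F [ 0.1 -0.2 -0.8] T [ 0.04 -0.07 -0.05] g 0.601 q [ 0.75  0.   -0.48  1.97  0.    1.16 -0.85]
```

View pics/w8.png

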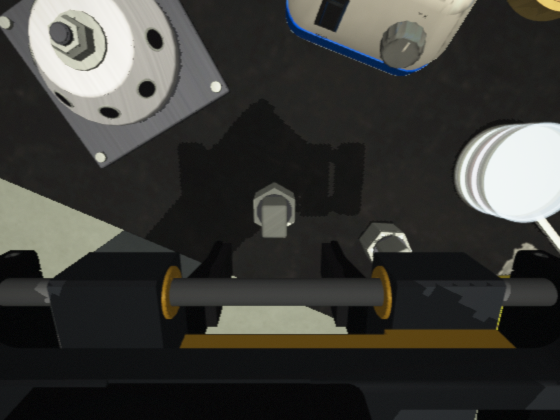

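B stands upright again at (274,212). Next is C.

Emit:
{"name": "step_arm", "arguments": {
  "increments": [0,3.8,1.63,0,0,0,0,3.8,1.63,0,0,0,0,3.8,1.63,0,0,0,0,0,0,-0.155,0,0,0,0,0,-0.155,0,0,0,0,0,-0.155,0,0,0,0,0,0,0,0,0,0,0,0,0,0]
}}

```text
time: 12.88
position: [0.4469, -0.2758, 0.1437]
tool_rot: [1.678, 0.821, -1.679]
ft_force: [0.4, -0.0, 0.4]
grip_width: 0.596
```

```bash
python3 look.py w9;python3 - <<'E'
from h import *
im=cv2.imread("pics/w9.png")
cv2.imwrite("pics/w9o.png",cv2.resize(im[150:270,200:360],(800,600),interpolation=cv2.INTER_CUBIC))
E
```

```text
t 12.88 pos [ 0.4469 -0.2758  0.1437] x [-0.001  0.001 -1.   ] y [ 0.788 -0.615 -0.001] F [ 0.4 -0.   0.4] T [ 0.02 -0.02  0.03] g 0.596 q [ 0.88  0.14 -0.41  1.85  0.06  1.17 -0.21]
```

View pics/w9o.png

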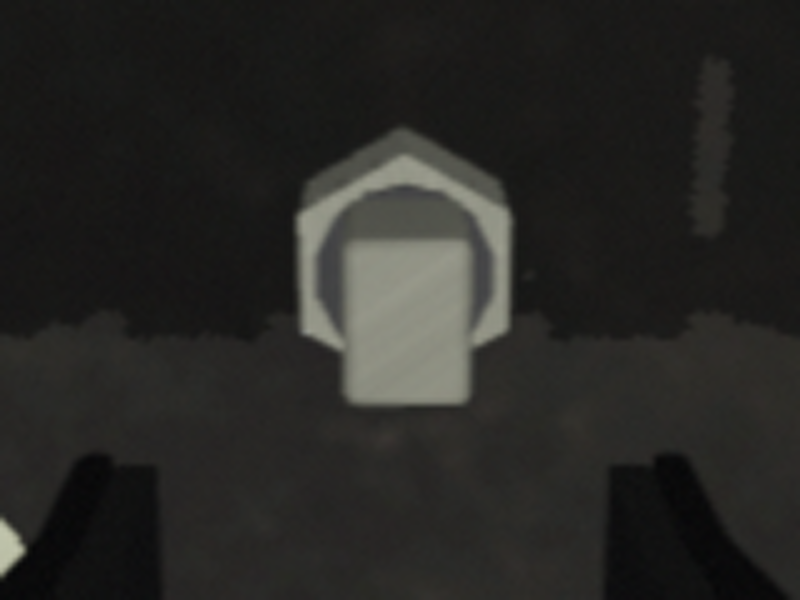

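Run:
```python
from h import *
p=dict(np.load("pics/w9.npz"))
P=poly(p,[(343,238),(472,238),(471,406),(344,405)],200,150,5,.064,"C")
s,R=st(); d=np.append(P.mean(0),s["position"][2])-s["position"]; print((R.T@d*100).round(2))
```

```text
C mean [ 0.4499 -0.2765] [(np.float64(21.3), np.float64(-38.0)), (np.float64(29.5), np.float64(-127.4)), (np.float64(21.7), np.float64(141.6)), (np.float64(29.4), np.float64(51.9))]
t 12.93 pos [ 0.447  -0.2759  0.1439] x [-0.001  0.001 -1.   ] y [ 0.789 -0.615 -0.001] F [ 0.7 -0.2  0.1] T [ 0.01 -0.02 -0.01] g 0.6 q [ 0.88  0.13 -0.41  1.85  0.06  1.17 -0.21]
[-0.    0.26 -0.13]
```

Emit:
{"name": "step_arm", "arguments": {
  "increments": [3.5,0.26,-0.13,0,0,0,3.5,0,0,0,0,0,2.9,0,0,0,0,0,1.0,0,0,0,0,0,0,0,0,0,0,0]
}}

```text
time: 13.55
position: [0.4501, -0.2765, 0.0354]
tool_rot: [1.677, 0.821, -1.677]
ft_force: [0.0, 0.1, 0.6]
grip_width: 0.601
```

Emit:
{"name": "step_arm", "arguments": {
  "increments": [0,0,0,0,0,0,0,0,0,0,0,0,0,0,0,0,0,0,0,0,0,0,0,0,0,0,0,0,0,0],
  "fingers": 0,
  "force": 60
}}

```text
time: 14.18
position: [0.4505, -0.2769, 0.0359]
tool_rot: [1.677, 0.82, -1.676]
ft_force: [-1.1, -0.3, 1.4]
grip_width: 0.251
```

Emit:
{"name": "step_arm", "arguments": {
  "increments": [-6,0,0,0,0,0,-6,0,0,0,0,0,0,0,0,0.155,0,0,0,0,0,0.155,0,0,0,0,0,0.155,0,0,0,-4.66,-2.06,0,0,0,0,-4.66,-2.06,0,0,0,0,-4.66,-2.06,0,0,0,0,-4.66,-2.06,0,0,0,0,-4.66,-2.06,0,0,0,0,0,0,0,0,0,0,0,0,0,0,0]
}}

```text
time: 15.68
position: [0.4422, -0.0224, 0.1552]
tool_rot: [1.973, 0.447, -1.975]
ft_force: [0.6, 0.1, -2.8]
grip_width: 0.25
```

```bash
python3 look.py w10;python3 - <<'E'
from h import *
im=cv2.imread("pics/w10.png")
cv2.imwrite("pics/w10s.png",cv2.resize(im[90:290,200:360],(480,600),interpolation=cv2.INTER_CUBIC))
a=cv2.resize(im[80:150,200:300],(800,560),interpolation=cv2.INTER_CUBIC)
cv2.imwrite("pics/w10n.png",a)
b=cv2.resize(im[190:290,220:340],(720,600),interpolation=cv2.INTER_CUBIC)
cv2.imwrite("pics/w10b.png",b)
E
```

```text
t 15.68 pos [ 0.4422 -0.0224  0.1552] x [-0.001 -0.001 -1.   ] y [ 0.431 -0.902  0.   ] F [ 0.6  0.1 -2.8] T [-0.03 -0.04  0.05] g 0.25 q [ 0.63 -0.06 -0.61  2.01 -0.04  1.19 -1.09]
```

View pics/w10n.png

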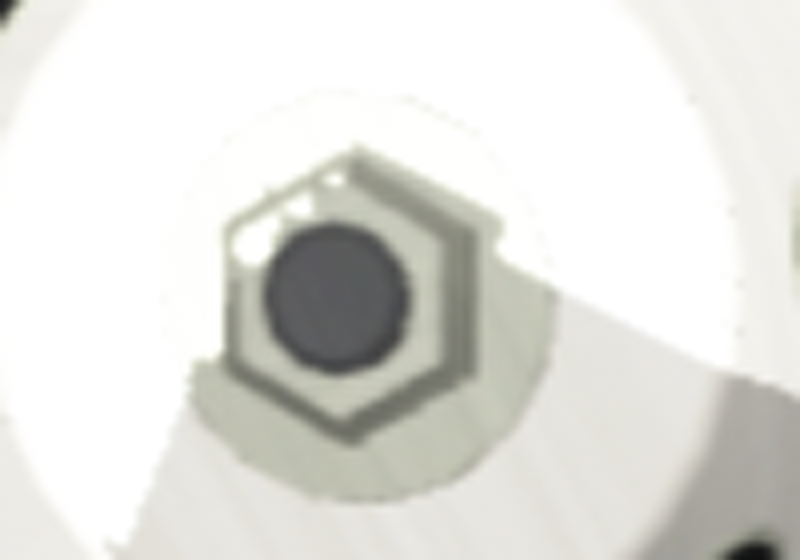

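View pics/w10b.png

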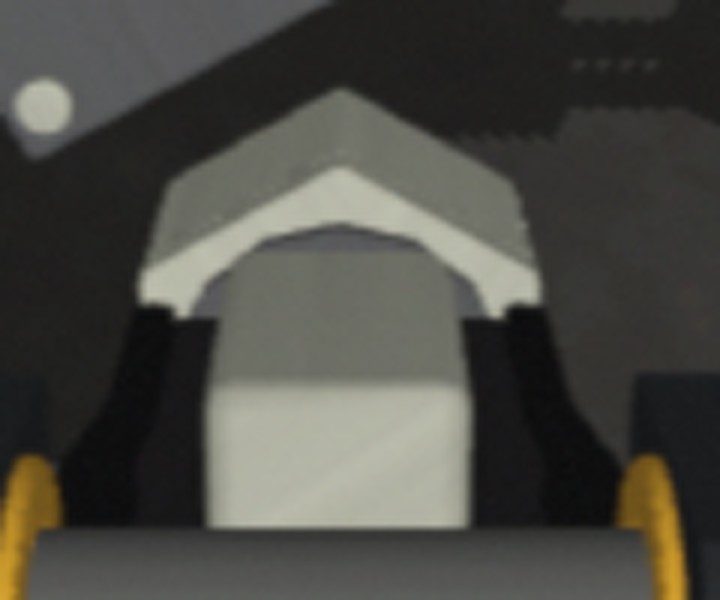

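Run:
```python
from h import *
p=dict(np.load("pics/w10.npz"))
N=poly(p,[(263,298),(411,298),(337,222),(337,375)],200,80,8,.0845,"stud").mean(0)
M=poly(p,[(228,232),(355,150),(476,230),(472,372),(350,442),(232,362)],200,80,8,.074,"sh")
zo=.1552-.0359
P=poly(p,[(139,272),(342,165),(542,272)],220,190,6,zo+.03,"v")
P2=poly(p,[(168,182),(342,88),(515,184)],220,190,6,zo,"vb")
u=np.array([.902,.431]); T=np.array([.4422,-.0224]); R=np.array([[.431,-.902],[-.902,-.431]])
S=[]
for Q in(P,P2):
  a=Q[1]-u*.0231; print("socket off tool y,z mm",(R@(a-T)*1000).round(2)); S.append(a)
print("to go cm", (R@(N-S[1])*100).round(2),"target TCP",(N-S[1]+T).round(4))
```

```text
stud mean [0.502  0.0352] [(np.float64(13.7), np.float64(-64.5)), (np.float64(9.4), np.float64(70.4)), (np.float64(13.5), np.float64(-156.3)), (np.float64(9.5), np.float64(69.5))]
sh mean [0.5022 0.0349] [(np.float64(14.4), np.float64(-33.7)), (np.float64(13.4), np.float64(-96.9)), (np.float64(13.1), np.float64(-157.1)), (np.float64(13.8), np.float64(144.2)), (np.float64(13.5), np.float64(81.6)), (np.float64(12.0), np.float64(24.8))]
v mean [ 0.4551 -0.0156] [(np.float64(23.0), np.float64(-35.5)), (np.float64(22.8), np.float64(-93.8)), (np.float64(40.0), np.float64(115.5))]
vb mean [ 0.4545 -0.016 ] [(np.float64(23.0), np.float64(-35.2)), (np.float64(23.0), np.float64(-94.4)), (np.float64(40.0), np.float64(115.2))]
socket off tool y,z mm [-0.47  1.1 ]
socket off tool y,z mm [-0.45  1.6 ]
to go cm [-2.57 -8.03] target TCP [0.5036 0.0355]
```

Emit:
{"name": "step_arm", "arguments": {
  "increments": [0,-1.28,-4.01,0,0,0,0,-1.29,-4.02,0,0,0,1.5,0,0,0,0,0,1.5,0,0,0,0,0,0,0,0,0,0,0,0,0,0,0,0,0]
}}

```text
time: 16.48
position: [0.5038, 0.0348, 0.1256]
tool_rot: [1.975, 0.445, -1.975]
ft_force: [-0.3, -0.5, -2.2]
grip_width: 0.248
```

```bash
cat > go.py <<'E'
from h import *
import sys
t=np.array([float(a) for a in sys.argv[1:3]])
s,R=st(); d=np.append(t,s["position"][2])-s["position"]; print("to go tool cm",(R.T@d*100).round(2))
E
python3 go.py .5036 .0355
```

```text
t 16.48 pos [0.5038 0.0348 0.1256] x [-0.    -0.001 -1.   ] y [ 0.43  -0.903  0.001] F [-0.3 -0.5 -2.2] T [-0.02  0.   -0.03] g 0.248 q [ 0.54  0.14 -0.7   1.91  0.1   1.13 -1.33]
to go tool cm [-0.   -0.07 -0.01]
```

Emit:
{"name": "step_arm", "arguments": {
  "increments": [0.3,-0.06,0,0,0,0,0.3,0,0,0,0,0,0.3,0,0,0,0,0,0.3,0,0,0,0,0,0,0,0,0,0,0]
}}

```text
time: 17.1
position: [0.5035, 0.0364, 0.1132]
tool_rot: [1.974, 0.448, -1.975]
ft_force: [0.5, 0.3, -2.6]
grip_width: 0.248
```

```bash
python3 go.py .5036 .0355
```

```text
t 17.1 pos [0.5035 0.0364 0.1132] x [-0.001  0.    -1.   ] y [ 0.431 -0.902 -0.   ] F [ 0.5  0.3 -2.6] T [ 0.02  0.01 -0.03] g 0.248 q [ 0.53  0.15 -0.7   1.92  0.11  1.11 -1.34]
to go tool cm [-0.    0.08  0.03]
```

No contact this time, where B had already stopped. Continuing down.

Emit:
{"name": "step_arm", "arguments": {
  "increments": [0.2,0.04,0,0,0,0,0.2,0,0,0,0,0,0.2,0,0,0,0,0,0.2,0,0,0,0,0,0,0,0,0,0,0]
}}

```text
time: 17.73
position: [0.5037, 0.0359, 0.1053]
tool_rot: [1.974, 0.447, -1.975]
ft_force: [-0.5, -0.3, -2.0]
grip_width: 0.25
```

```bash
python3 go.py .5036 .0355
```

```text
t 17.73 pos [0.5037 0.0359 0.1053] x [-0.001 -0.    -1.   ] y [ 0.431 -0.902 -0.   ] F [-0.5 -0.3 -2. ] T [-0.07  0.11 -0.01] g 0.25 q [ 0.53  0.16 -0.7   1.93  0.12  1.09 -1.34]
to go tool cm [0.   0.03 0.03]
```

Emit:
{"name": "step_arm", "arguments": {
  "increments": [0.2,0,0,0,0,0,0.2,0,0,0,0,0,0.2,0,0,0,0,0,0,0,0,0,0,0]
}}

```text
time: 18.23
position: [0.504, 0.0359, 0.0999]
tool_rot: [1.974, 0.447, -1.974]
ft_force: [-2.1, -1.8, 2.5]
grip_width: 0.251
```

```bash
python3 go.py .5036 .0355
```

```text
t 18.23 pos [0.504  0.0359 0.0999] x [-0.    -0.001 -1.   ] y [ 0.431 -0.902  0.   ] F [-2.1 -1.8  2.5] T [-0.28  0.54 -0.  ] g 0.251 q [ 0.53  0.17 -0.7   1.93  0.12  1.08 -1.35]
to go tool cm [0.   0.02 0.05]
```

Seated: the rim is at 0.064. Turning anticlockwise past the play, I'll watch the moment to tell 26 mm from 31 mm.

Emit:
{"name": "step_arm", "arguments": {
  "increments": [0,0,0,-0.1,0,0,0,0,0,-0.1,0,0,0,0,0,-0.1,0,0,0,0,0,-0.1,0,0,0,0,0,0,0,0]
}}

```text
time: 18.85
position: [0.5033, 0.0353, 0.0999]
tool_rot: [1.719, 0.772, -1.723]
ft_force: [-4.8, -2.7, 5.3]
grip_width: 0.25
```

```bash
python3 go.py .5036 .0355
```

```text
t 18.85 pos [0.5033 0.0353 0.0999] x [-0.002 -0.001 -1.   ] y [ 0.747 -0.664 -0.   ] F [-4.8 -2.7  5.3] T [-0.58  1.17 -0.16] g 0.25 q [ 0.56  0.18 -0.74  1.93  0.13  1.09 -0.96]
to go tool cm [-0.    0.01 -0.04]
```

Emit:
{"name": "step_arm", "arguments": {
  "increments": [0,0,0,-0.08,0,0,0,0,0,-0.08,0,0]
}}

```text
time: 19.1
position: [0.5033, 0.0353, 0.0998]
tool_rot: [1.611, 0.886, -1.614]
ft_force: [-4.2, -2.6, 4.7]
grip_width: 0.246
```

```bash
python3 go.py .5036 .0355; python3 look.py w11;python3 - <<'E'
from h import *
im=cv2.imread("pics/w11.png")
im=cv2.resize(im[160:310,200:360],(640,600),interpolation=cv2.INTER_CUBIC)
cv2.imwrite("pics/w11s.png",im)
E
```

```text
t 19.1 pos [0.5033 0.0353 0.0998] x [-0.002 -0.001 -1.   ] y [ 0.844 -0.536 -0.001] F [-4.2 -2.6  4.7] T [-0.61  1.15 -0.45] g 0.246 q [ 0.58  0.18 -0.76  1.93  0.14  1.09 -0.8 ]
to go tool cm [-0.    0.02 -0.04]
t 19.1 pos [0.5033 0.0353 0.0998] x [-0.002 -0.001 -1.   ] y [ 0.844 -0.536 -0.001] F [-4.2 -2.6  4.7] T [-0.61  1.15 -0.45] g 0.246 q [ 0.58  0.18 -0.76  1.93  0.14  1.09 -0.8 ]
```

View pics/w11s.png

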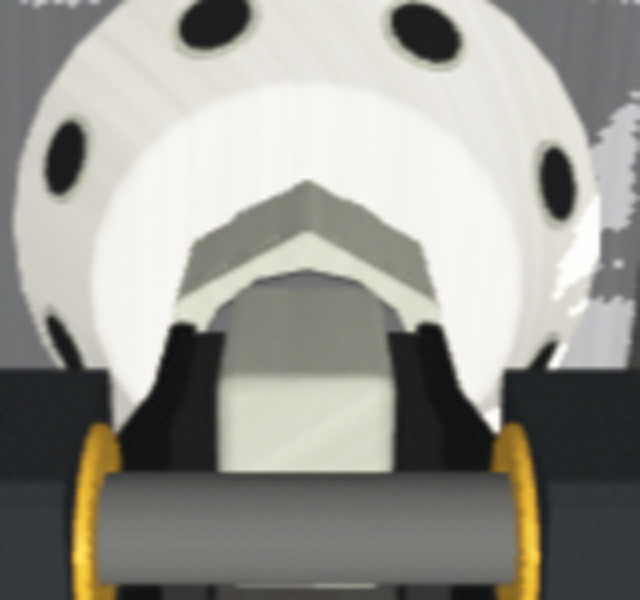

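The moment reads about −0.45 N·m while turning, which matches the stiff nut being driven, so C engages. About 22.6° remain to make 45° after play, and I'll do half now with a reading mid-motion.

Emit:
{"name": "step_arm", "arguments": {
  "increments": [0,0,0,-0.1,0,0,0,0,0,-0.1,0,0]
}}

```text
time: 19.4
position: [0.5033, 0.0352, 0.0998]
tool_rot: [1.471, 1.014, -1.475]
ft_force: [-4.7, -3.4, 4.7]
grip_width: 0.251
```

```bash
python3 go.py .5036 .0355
```

```text
t 19.4 pos [0.5033 0.0352 0.0998] x [-0.002 -0.001 -1.   ] y [ 0.934 -0.357 -0.001] F [-4.7 -3.4  4.7] T [-0.64  1.14 -0.47] g 0.251 q [ 0.6   0.18 -0.78  1.93  0.15  1.09 -0.6 ]
to go tool cm [-0.    0.02 -0.04]
```

Emit:
{"name": "step_arm", "arguments": {
  "increments": [0,0,0,-0.1,0,0,0,0,0,-0.09,0,0,0,0,0,0,0,0]
}}

```text
time: 19.77
position: [0.5033, 0.0352, 0.0998]
tool_rot: [1.337, 1.12, -1.34]
ft_force: [-4.5, -3.0, 4.7]
grip_width: 0.244
```

```bash
python3 go.py .5036 .0355
```

```text
t 19.77 pos [0.5033 0.0352 0.0998] x [-0.002 -0.001 -1.   ] y [ 0.984 -0.176 -0.001] F [-4.5 -3.   4.7] T [-0.7   1.14 -0.18] g 0.244 q [ 0.62  0.19 -0.8   1.93  0.15  1.09 -0.42]
to go tool cm [-0.    0.02 -0.04]
```

The turn is done: tool yaw is −10.2° from a start of −64.5°, about 54° in all and about 45° after play. Now for the final checks of seating, upright pose and the bystanders.

```bash
python3 look.py w12;python3 - <<'E'
from h import *
im=cv2.imread("pics/w12.png")
cv2.imwrite("pics/w12s.png",cv2.resize(im[160:310,200:360],(640,600),interpolation=cv2.INTER_CUBIC))
a=ctrl.get_image("side")[:,:,::-1]; t=ctrl.get_image("top")[:,:,::-1]
cv2.imwrite("pics/side12.png",np.vstack([cv2.resize(a[90:310,200:330],(390,660),interpolation=cv2.INTER_CUBIC)])[:600])
cv2.imwrite("pics/top12.png",cv2.resize(t[160:290,80:400],(800,325),interpolation=cv2.INTER_CUBIC))
for c in("top","side"):
  p=ctrl.camera_params(c)
  for n in ("socket_a_centre","rotor_cover","tape_roll","rotor_key"):
    for d in ctrl.spot_point(c,n): print(c,n,round(d["score"],2),w(p,d["xyz"]).round(3))
E
```

```text
t 19.77 pos [0.5033 0.0352 0.0998] x [-0.002 -0.001 -1.   ] y [ 0.984 -0.176 -0.001] F [-4.5 -3.   4.7] T [-0.7   1.14 -0.18] g 0.244 q [ 0.62  0.19 -0.8   1.93  0.15  1.09 -0.42]
top socket_a_centre 0.44 [0.465 0.281 0.032]
top rotor_cover 0.92 [ 0.59   0.459 -0.004]
top tape_roll 0.5 [0.629 0.258 0.002]
top rotor_key 0.54 [ 0.405  0.466 -0.005]
side socket_a_centre 0.52 [0.461 0.28  0.033]
side rotor_cover 0.51 [ 0.591  0.458 -0.   ]
side tape_roll 0.43 [0.628 0.263 0.001]
side rotor_key 0.4 [ 0.398  0.467 -0.001]
```

View pics/w12s.png

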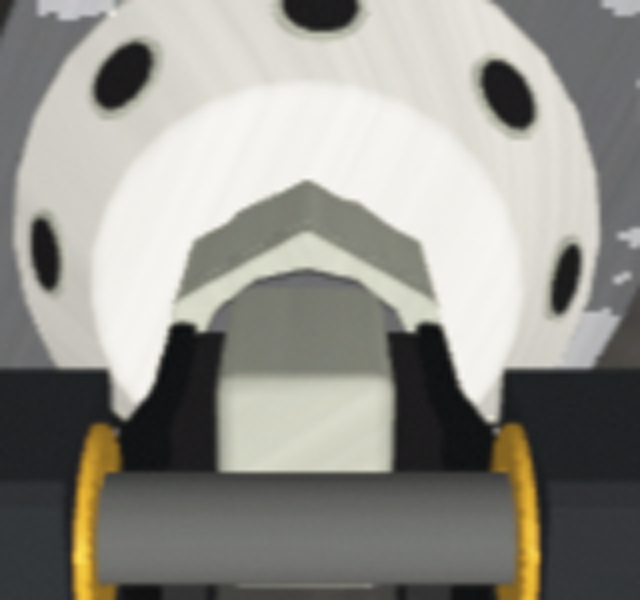

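View pics/side12.png

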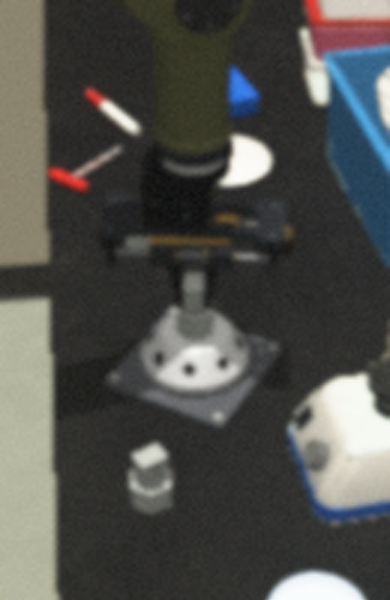

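View pics/top12.png

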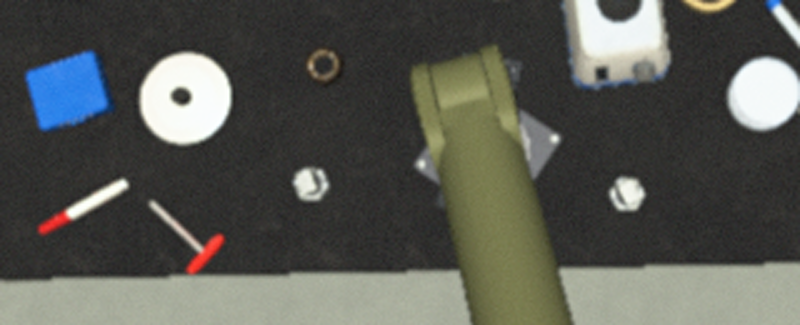

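Run:
```python
from h import *
p=dict(np.load("pics/w12.npz")); u=np.array([.176,.984])
for z,c in ((.094,(307,232)),(.064,(308,181))):
    P=poly(p,[c],200,160,4,z); print(P[0]-.0231*u)
```

```text
mean [0.5061 0.0578] [(np.float64(0.0), np.float64(0.0))]
[0.50206143 0.03507156]
 mean [0.5061 0.0572] [(np.float64(0.0), np.float64(0.0))]
[0.50206023 0.03447666]
```

The socket is centred on the nut at (0.502, 0.035), tilted by about 1°, and seated. Handing in.

```bash
python3 -c "
from h import *
st(); print(ctrl.close_job()); st()"
```

```text
t 20.32 pos [0.5033 0.0352 0.0999] x [-0.002 -0.002 -1.   ] y [ 0.984 -0.177 -0.001] F [-4.6 -2.7  6.3] T [-0.67  1.05 -0.22] g 0.246 q [ 0.62  0.19 -0.8   1.93  0.15  1.09 -0.42]
the job is handed in; nothing more can be done
None
the job is handed in; nothing more can be done
```

The nut has been turned about 45° anticlockwise with the socket that fits, and I handed the job in with that socket still gripped and fully seated. "First" and "second" below are just the order I tried the sockets in.

- **First socket tried** (the one nearest the rotor on the −y side): it stopped about 13 mm above the seat even under 45 N, so it is too small. It tilted about 6° in the grip while I pressed. I stood it back at its own place, and the pictures show it upright there.
- **Second socket tried** (the next one along): it went right down, with its rim at 64 mm, the seat height. I turned it about 54°, roughly 10° of play and then about 45° with the nut. The moment was about 0.45 N·m while turning, which matches the stiff nut.
- **Third socket** (far side, +y): I did not touch it, since the second one fitted. It should be the 31 mm one.

**Last checks:** the gripped socket was centred on the nut to within about 1 mm and tilted about 1°. It was seated with roughly 8 N of downward push. The other two sockets were upright, and the cover, tape roll and key read the same as at the start to within 7 mm, which I take as detector scatter because the arm never went near them. The clock was at 20.3 s.

**Not confirmed directly:** I did not lift the socket to look at the nut itself. The 45° comes from the turn of the socket, the geometric play and the moment, and I put it at about ±3°.

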